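Scoop a bangle out from under a bench rack and put it on the scale

TASK

A bangle has slipped under the slatted rack on the jeweller's bench. Pick up the scoop by its handle, slide its tray under the rack's lip and under the bangle, bring the bangle out lying in the tray, and set the loaded scoop gently down on the scale, its tray upright and in the middle of the weighing pan, and let go. Do not touch the bangle with the gripper, and leave everything else where it is.

Things in the scene. Friction and masses are not known exactly. Their poses are not given: they have to be found in the camera images.
- bangle_mid (a point): The bangle: a plain brass ring of round bar, 74 mm outside diameter, 54 mm inside, 10 mm thick, about 50 g, lying flat on the bench wholly beneath the rack in one of its three bays. The point is the centre of the ring, 5 mm above the bench; z is the ring's axis.
- scoop_handle (a point): Grip point on the scoop's handle, on its centre line, half-way up: 34 mm above the scoop's underside, 40 mm behind the tray's back wall. The handle is a level dark wooden bar 14 mm wide, 18 mm high, from 36 mm ahead of this point to 56 mm behind it. x points forward to the scoop's tip, y across the handle, z up.
- scoop_tray (a point): The loose aluminium scoop (about 200 g, 204 mm long) on the bench before the rack. Point: on its underside, mid-tray, 94 mm ahead of the grip point; x to the open front, z up. Tray 108 mm long (x -54 to +54 mm), 98 mm wide (92 inside), floor 2 mm; side walls 14 mm high end at x = +32; back wall 16 mm high, inner face at x = -51. It balances about 37 mm behind this point.
- rack_lip (a point): The fixed rack of open steel slats, 385 mm wide, 104 mm deep. Point: on the bench under the middle of its front lip; x straight in under the rack, y along the lip, z up. Slats 50 to 60 mm above the bench. Four dividers (4 mm thick, 20 mm high, with posts up to the slats) at y = -187.5, -62.5, 62.5, 187.5 mm make three bays 121 mm wide, centred at y = -125, 0, 125 mm, open in front.
- scoop_tip (a point): Middle of the tray's front edge, on the underside, 54 mm ahead of the tray point. The front 22 mm of the tray is a shallow ramp without walls, under 1 mm thick at the edge and rising backward to 4 mm; behind it the floor drops to 2 mm, so a ring drawn over the ramp stays in the tray.
- rack_stop (a point): Foot of the rack's fixed rear stop bar, on the bench at mid-width, 95 mm in from the lip. The bar runs across all bays, from 5 to 22 mm above the bench. A bangle pushed in comes to rest on it and then rides over the scoop's ramp; the ramp itself passes under the bar, up to 22 mm, until the tray's side walls meet the bar.
- scale_pan (a point): The fixed bench scale: a square bright steel pan, 180 by 180 mm, on a grey housing 215 by 190 by 34 mm, at the left or right of the bench. Point: centre of the pan's top, 45 mm above the bench; z up. The pan does not sink. (On the other side lies a white soldering tile, 24 mm high: not the scale.)
- tin_mid (a point): Bystander: round aluminium tin, 60 mm across, 27 mm high, in one of the other bays; the point is its centre.
- block_mid (a point): Bystander: dark steel forming block, 55 by 48 by 28 mm, in one of the other bays; the point is its centre.
- flask_at (a point): Bystander: brown bottle, 44 mm across, 130 mm high, on the bench beside the rack; the point is the centre of its underside.
- jar_at (a point): Bystander: glass jar, 60 mm across, 75 mm high, on the bench beside the rack; the point is the centre of its underside.
- hammer_at (a point): Bystander: small hammer, 150 mm long, lying on the white soldering tile; the point is about its middle, on its underside, x along it.
- cup_at (a point): Bystander: small open ceramic cup, 56 mm across, 45 mm high, on the white soldering tile; the point is the centre of its underside.
Mind the look-alikes: they are no part of the job. There is more than one size of the part that bears bangle_mid; the job needs the larger. Of the things shaped like the part that bears scoop_handle, the aluminium one is meant.

How it is judged (in metres and radians):
On the way:
1. the bangle is lifted clear of the bench, lying in the scoop's tray (x of bangle_mid in the frame of scoop_tray between -0.035 and 0.015 m and y of bangle_mid in the frame of scoop_tray between -0.015 and 0.015 m and z of bangle_mid in the frame of scoop_tray between 0 and 0.016 m and height (world z) of scoop_tray above 0.02 m), for 0.2 s.
At the end, for the whole second after the job is handed in: The scoop stands level (within 0.08 rad) on the scale's pan, the middle of its tray within 35 mm of the pan's centre, let go, and the bangle lies flat (within 0.15 rad) in the tray: its centre between 35 mm behind and 15 mm ahead of the tray's middle and within 15 mm of the centre line (x of bangle_mid in the frame of scoop_tray between -0.035 and 0.015 m and y of bangle_mid in the frame of scoop_tray between -0.015 and 0.015 m and z of bangle_mid in the frame of scoop_tray between 0 and 0.016 m and angle between bangle_mid's own z axis and vertical below 0.15 rad and angle between scoop_tray's own z axis and vertical below 0.08 rad and horizontal distance between scoop_tray and scale_pan below 0.035 m and z of scoop_tray in the frame of scale_pan between -0.004 and 0.006 m); the robot touches nothing.
It fails at once if the gripper or arm touches the bangle (contact force between any of the fingers, the arm and bangle above 0.5 N).
It fails at once if the scoop is dropped or banged on the scale (over 40 N) (contact force between scoop and scale above 40 N).
It fails at once if another thing on the bench is moved by more than 20 mm (distance of any of tin_mid, block_mid, flask_at, jar_at, hammer_at, cup_at from where it was at the start of the episode above 0.02 m).
It also fails if it takes over 51 s, if anything falls off the work surface, if the arm or the gripper's body presses on something with over 40 N, if the wrist force passes 120 N, or if a joint passes its speed limit or range.

ROBOT

A 6-joint arm with a two-finger parallel gripper is mounted at the origin on the work surface. World frame = base frame: x ahead of the robot, y to its left, z up, the work surface at z = 0. Lengths are in m, angles in degrees, forces in N, time in s.
With the tool pointing down it reaches from about 0.4 to 0.825 m from the base axis. Payload 7 kg.
Tool frame: the origin (TCP) lies midway between the tips of the shut fingers; the grasp point (between the pads) lies 19 mm behind it (ctrl.hold_point_z is the distance from the TCP to the grasp point, in m); z points along the fingers, x is the direction in which the jaws open and shut, and the axes are right-handed (so a half turn about z gives the same grasp; the last joint's range is limited). The gripper opens to 88 mm and grips with 3 to 60 N. Pads are 19 mm wide; open, the fingers measure 130 mm over their backs; the gripper's body (78 mm by 193 mm) begins 47 mm behind the grasp point.
Start: joints at [86.752, 20.546, 0.682, 0, -70.136, -16.507], TCP at [0.228, 0.635, 0.227] pointing down, gripper open.
Joint ranges: [-176.03, 176.03], [-82.01, 121.73], [-58.28, 71.71], [-173.87, 95.51], [-174.79, -0.11], [-173.66, 173.66]. Speed limits (degrees/s): [136.94, 136.94, 172.46, 180, 180, 180].

INTERFACE

Orientations are given as [roll, pitch, yaw] about the fixed x, y, z axes, in that order (R = Rz(yaw) Ry(pitch) Rx(roll)).
In Python, from plant import ctrl gives the robot as it stands.
- The arm moves only by the tool apply_moves, never from a script. Its argument "motion" is a list of rows, each a list of 2 entries, a list of its own where there are three numbers: the shift along the world's x, y, z in cm, then the turn about the world's z in degrees. In form: [[[tx, ty, tz], roll], ...]. A call has 1 to 10 rows; each row is the pose to reach, as a shift and turn from the pose commanded when the call began; what a row does not reach only later rows make up. A row lasts 1/10 s, in which the tool goes at most 50 mm and 8.59 degrees, less where a joint would pass 70% of its speed; a pose out of reach is approached as far as the arm can. A call with a gripper value outside its range is refused whole. "hand" is the finger opening in cm, from 0 to 8.76, set as the call begins (left out, the last holds). The fingers move at their own pace and stop on an object; the grip force is fixed at half the most. Time passes only in rows, so rows that repeat a pose let the fingers close. It gives the time, the measured TCP pose, the force and the opening at its end, in the units of the state.
- ctrl.get_obs(): the state, without advancing time (a new reading comes with each control period).
- ctrl.snapshot(name): name is "side" or "top"; returns (picture, depth): 384x512x3 uint8, blue, green, red; 384x512 float32, m along the optical axis (not along the pixel's ray), 0 where there is no reading.
- ctrl.camera_model(name): a dict with "fx", "fy", "cx", "cy" (pixels), "cam_to_world" (4x4, takes a point from camera to world coordinates). Camera axes: x right, y down, z forward; pixel columns grow to the right and rows downward; lengths in m; the calibration is good to about 2 mm. A picture is of the moment at which its call begins. camera_model takes no time and is no camera call.
- ctrl.close_job(): hands the job in, once; it reports no verdict.
The state is a dict: "clock": time; "joint_pos": joint angles; "qvel": joint speeds; "tau": joint torques, N m; "tool_pos": TCP position; "orientation": TCP orientation; "force": force on the tool from outside, world axes, zero at the start; "moment": the same for the moment, N m; "opening": finger opening in m.
Only numpy, scipy, OpenCV 4.12 (cv2) and the standard library are available. Lean on these libraries where they do the work, as an engineer would, in place of code of your own. Each camera call takes 0.05 s, during which the arm holds its last target.

## Working session

There is one attempt and no reset: what is moved stays moved. The work goes in short steps, Python scripts to look and compute and a tool call to move; the robot and the scene stay as the last step left them, time stands still between calls to the robot, and variables do not carry over. Pictures are saved under pics/ and viewed, and the job is handed in when it is done.

Besides the shell and the picture viewer there is one more tool, called after "Request:" as a command line: name --argument value ..., lists and objects as JSON in quotes. apply_moves: Moves the arm, as the interface text tells. Its arguments: {"type":"object","properties":{"motion":{"type":"array"},"hand":{"type":"number"}},"required":["motion"]}

```bash
mkdir -p pics; ls; cat > h.py <<'E'
import numpy as np,cv2
from plant import ctrl
def snap(n,tag):
    im,d=ctrl.snapshot(n); m=ctrl.camera_model(n)
    cv2.imwrite(f'pics/{tag}.png',im); np.savez(f'pics/{tag}.npz',im=im,d=d,T=m['cam_to_world'],K=[m['fx'],m['fy'],m['cx'],m['cy']])
    return im,d,m
def load(tag):
    z=np.load(f'pics/{tag}.npz'); return z['im'],z['d'],z['T'],z['K']
def cloud(d,T,K):
    v,u=np.mgrid[:d.shape[0],:d.shape[1]]
    P=np.stack([(u-K[2])/K[0]*d,(v-K[3])/K[1]*d,d],-1)
    return P@T[:3,:3].T+T[:3,3]
def ray(u,v,z,T,K):
    r=T[:3,:3]@np.array([(u-K[2])/K[0],(v-K[3])/K[1],1]); o=T[:3,3]
    return o+r*(z-o[2])/r[2]
def proj(p,T,K):
    c=T[:3,:3].T@(np.array(p)-T[:3,3]); return K[0]*c[0]/c[2]+K[2],K[1]*c[1]/c[2]+K[3]
E
python3 - <<'E'
from h import *
for n in('top','side'):
    im,d,m=snap(n,n+'0'); print(n,m['fx'],m['cx'],m['cy'],np.round(m['cam_to_world'],3).tolist())
    cv2.imwrite(f'pics/{n}0b.png',cv2.resize(im,(800,600),interpolation=cv2.INTER_CUBIC))
print(ctrl.get_obs())
E
```

```text
pics
top 362.6643961121637 253.5136714692034 185.63318320932453 [[-0.019, -0.992, 0.126, 0.464], [-1.0, 0.022, 0.022, 0.005], [-0.024, -0.126, -0.992, 0.995], [0.0, 0.0, 0.0, 1.0]]
side 366.88087282221846 260.1782991883413 188.83116623596325 [[0.89, -0.262, 0.372, 0.177], [-0.455, -0.466, 0.759, -0.821], [-0.025, -0.845, -0.534, 0.641], [0.0, 0.0, 0.0, 1.0]]
{'clock': 0.1, 'joint_pos': array([ 8.67512071e+01,  2.05884946e+01,  6.39917752e-01, -1.80158725e-02,
       -7.01368567e+01, -1.65104321e+01]), 'qvel': array([-0.05786261, -0.09852776,  0.07623595, -0.05875105, -0.017472  ,
        0.03794645]), 'tau': array([-1.04053699e-03, -5.84167492e+01,  2.93753350e+01,  7.01580226e+00,
        1.02075341e-02, -5.02910098e-05]), 'tool_pos': array([0.22803282, 0.63485149, 0.22570917]), 'orientation': array([-1.79991957e+02, -8.67245987e-02, -1.09765365e+02]), 'force': array([0.07755414, 0.26450714, 0.68198632]), 'moment': array([0.00629328, 0.00278245, 0.04000295]), 'opening': 0.08734408823742841}
```

View pics/top0b.png

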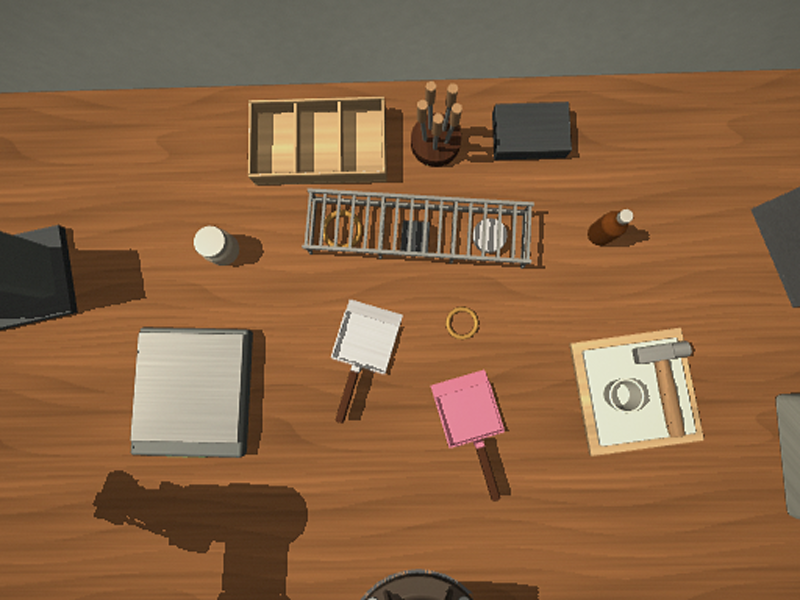

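View pics/side0b.png

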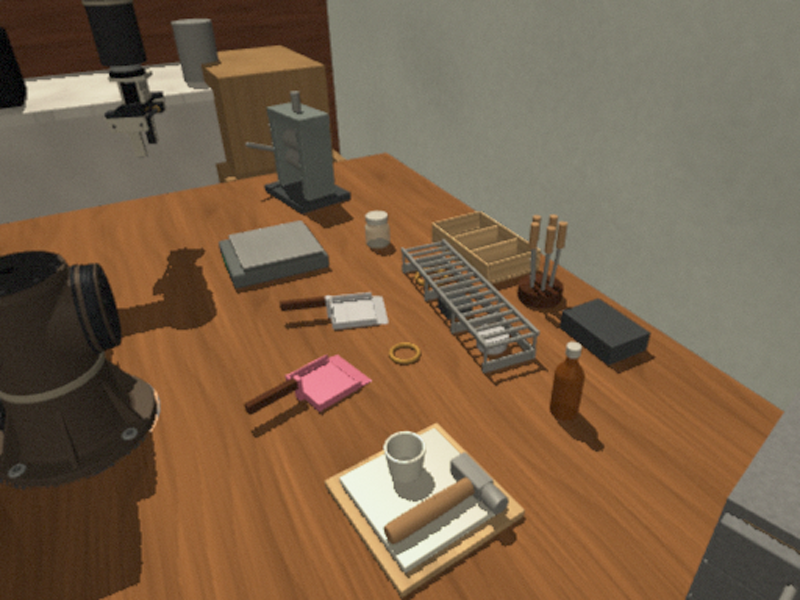

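The top view shows the aluminium scoop with its tray at (367,338) and handle at (349,395), in 800-px coordinates. The large bangle is in the left bay at (343,229), the block is in the middle bay and the tin is in the right one. The scale is at (190,392). The small ring at (462,322) and the pink scoop are decoys. Next I measure positions.

```bash
python3 - <<'E'
from h import *
im,d,T,K=load('top0'); P=cloud(d,T,K)
hsv=cv2.cvtColor(im,cv2.COLOR_BGR2HSV)
s=1/1.5625
def box(x0,y0,x1,y1):
    m=np.zeros(d.shape,bool); m[int(y0*s):int(y1*s),int(x0*s):int(x1*s)]=1; return m
def rect(mask,z,name):
    m=mask.astype(np.uint8); n,l,st,c=cv2.connectedComponentsWithStats(m); i=1+np.argmax(st[1:,4]); m=(l==i)
    v,u=np.nonzero(m); w=np.array([ray(a,b,z,T,K)[:2] for a,b in zip(u,v)])
    r=cv2.minAreaRect((w*1000).astype(np.float32)); print(name,m.sum(),np.round(r[0],1),np.round(r[1],1),round(r[2],1),'mean',np.round(w.mean(0)*1000,1),'medz',np.median(P[m][:,2]))
    print(np.round(cv2.boxPoints(r)).tolist()); return m,w
print('bench z',np.median(P[box(300,480,420,540)][:,2]))
# scoop tray: low sat bright
m=(hsv[...,1]<50)&(hsv[...,2]>110)&box(320,290,412,380)
mt,wt=rect(m,0.004,'tray')
b=box(325,362,372,430); mh=(P[...,2]>0.028)&b
mh,wh=rect(mh,0.043,'handle')
c=wh.mean(0); u,sv,vt=np.linalg.svd(wh-c); print('axis',np.degrees(np.arctan2(vt[0,1],vt[0,0])),(wh-c)@vt[0][:,None].min() if 0 else [((wh-c)@vt[0]).min(),((wh-c)@vt[0]).max()])
# scale
mp=(P[...,2]>0.040)&(P[...,2]<0.052)&box(100,310,270,470); rect(mp,0.045,'pan')
# rack
mr=(P[...,2]>0.045)&box(280,180,560,280); 
mr=cv2.morphologyEx(mr.astype(np.uint8),cv2.MORPH_CLOSE,np.ones((9,9)))
rect(mr,0.06,'rack')
# bangle
mb=(hsv[...,0]>18)&(hsv[...,0]<30)&(hsv[...,1]>120)&(hsv[...,2]>90)&box(310,195,375,260)
v,u=np.nonzero(mb); w=np.array([ray(a,b,0.008,T,K)[:2] for a,b in zip(u,v)]); print('bangle',len(w),w.min(0),w.max(0))
cv2.imwrite('pics/crop1.png',cv2.resize(im[110:280,180:360],None,fx=4,fy=3.5,interpolation=cv2.INTER_CUBIC))
E
```

```text
bench z 0.0006178862943730934
tray 1396 [506.4  82.1] [ 99.4 116.3] 72.1 mean [509.9  79.6] medz 0.002892483628821163
[[436.0, 53.0], [547.0, 17.0], [577.0, 112.0], [466.0, 147.0]]
handle 213 [414.6 110. ] [14.7 95.3] 72.1 mean [414.4 110.1] medz 0.043135231490935566
[[367.0, 118.0], [458.0, 88.0], [462.0, 102.0], [371.0, 132.0]]
axis 162.12085394534702 [np.float64(-0.047844966311679976), np.float64(0.04746295890623719)]
pan 4748 [431.2 377.9] [180.  179.7] 87.8 mean [430.  377.6] medz 0.045553775947679565
[[338.0, 291.0], [517.0, 284.0], [524.0, 464.0], [345.0, 471.0]]
rack 5781 [692.3 -18.4] [401.3 158.8] 88.4 mean [693.4 -13.3] medz 0.020646825558202964
[[607.0, -217.0], [766.0, -221.0], [777.0, 180.0], [618.0, 184.0]]
bangle 3 [0.67832546 0.09222715] [0.70829577 0.15386408]
```

View pics/crop1.png

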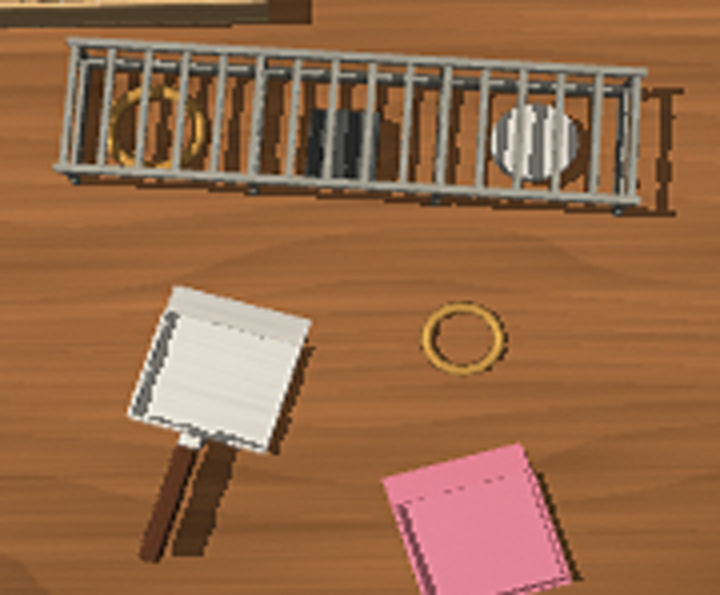

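```bash
python3 - <<'E'
from h import *
im,d,T,K=load('top0'); P=cloud(d,T,K)
crop=im[115:175,190:250]; cv2.imwrite('pics/crop2.png',cv2.resize(crop,None,fx=10,fy=10,interpolation=cv2.INTER_NEAREST))
for u,v in [(194,158),(340,167),(197,122),(341.2,130.6)]: print(np.round(ray(u,v,.06,T,K)*1000,1))
hsv=cv2.cvtColor(im,cv2.COLOR_BGR2HSV).astype(int)
mr=(P[...,2]>0.050)&(P[...,2]<.07)&(hsv[...,1]<70); mr[:115]=0;mr[175:]=0;mr[:,:188]=0;mr[:,348:]=0
v,u=np.nonzero(mr); w=(np.array([ray(a,b,.06,T,K)[:2] for a,b in zip(u,v)])*1000).astype(np.float32)
r=cv2.minAreaRect(w);print(len(w),r,cv2.boxPoints(r).round(1).tolist())
# front lip / rear line fits, in rotated frame
for lo,hi in((1,0),):
    pass
E
```

```text
[660.  180.5  60. ]
[ 626.9 -201.1   60. ]
[757.7 172.5  60. ]
[ 724.1 -209.    60. ]
1860 ((693.2515869140625, -12.684722900390625), (384.5130615234375, 105.60964965820312), 84.83283996582031) [[623.2999877929688, -199.39999389648438], [728.5, -208.89999389648438], [763.2000122070312, 174.0], [658.0, 183.5]]
```

View pics/crop2.png

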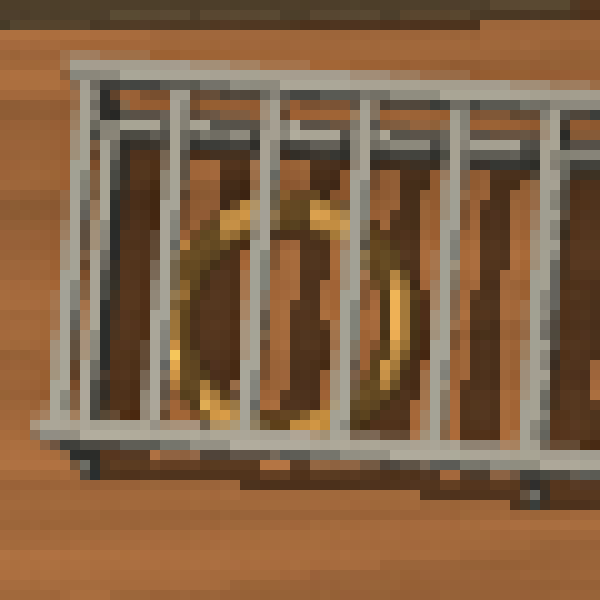

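```bash
python3 - <<'E'
from h import *
from scipy.optimize import least_squares
im,d,T,K=load('top0')
hsv=cv2.cvtColor(im,cv2.COLOR_BGR2HSV).astype(int)
h,s,v=hsv[...,0],hsv[...,1],hsv[...,2]
print('bright',hsv[150,229],'shade',hsv[140,209],hsv[146,210],'shadowwood',hsv[145,212],'wood',hsv[145,217])
m=(h>=14)&(h<=26)&(s>125)
for lo in (14,15,16):
  mm=(h>=lo)&(h<=28)&(s>120); print(lo)
  for r in range(132,162): print(''.join('#' if mm[r,c] else '.' for c in range(203,236)))
E
```

```text
bright [ 18 162 189] shade [ 18 165 105] [ 13 164  84] shadowwood [ 14 163  83] wood [ 13 164 163]
14
.#..........#................#...
..#....#..#.#......#........##...
.....#.........#####.......###...
..........##...#######......##...
........####...#######......#....
.#...#.#####...#######..#.###....
......######..##.####...##.......
#....######......#.##...###......
..#..#####........#.....###......
.....####........##.....####.....
#....###...#.......#...#####..#..
.....###.#.#.....#.....######....
.....###..##.............####....
....###.##......#........####....
#...###...........#......####....
....##...........####....####...#
##..##..........#...#....####...#
....###.#.......###......####....
#...###......#..#.......#####....
#...####.....#..#.##....####.....
#...####...............#####.#...
....#####.#............####..#...
.....#####.............####..#...
.....######........#..####...#...
...#...####..#######..###........
.............#######..##.........
.........................###.....
.................................
.................................
##......#...
[... 1367 characters left out ...]
...........###......
.....###................####.....
.....##..................###.....
.....##..................####....
....##...................####....
....##...................####....
....##...................####....
....##...................####....
....##...................####....
....###..................###.....
....###.................####.....
....####................###......
....#####..............####......
.....#####.............####......
......#####...........####.......
.......####..#.#####..###........
.............#######..##.........
.................................
.................................
.................................
.................................
```

```bash
python3 - <<'E'
from h import *
from scipy.optimize import least_squares
im,d,T,K=load('top0')
hsv=cv2.cvtColor(im,cv2.COLOR_BGR2HSV).astype(int)
h,s,v=[hsv[...,i] for i in range(3)]
m=(h>=15)&(h<=28)&(s>120); m[:134]=0;m[158:]=0;m[:,:207]=0;m[:,232:]=0; m[137:140,228:]=0
vv,uu=np.nonzero(m); w=np.array([ray(a,b,.006,T,K)[:2] for a,b in zip(uu,vv)])*1000
f=lambda p:np.maximum(np.abs(np.hypot(*(w-p[:2]).T)-p[2])-3,0)
for r0 in (None,32):
    g=(lambda p:np.hypot(*(w-p[:2]).T)-p[2]) if r0 is None else (lambda p:np.hypot(*(w-p[:2]).T)-32)
    r=least_squares(g,[690,120,32],loss='soft_l1'); print(r.x, np.std(g(r.x)))
q=np.hypot(*(w-r.x[:2]).T); print('radii pct',np.percentile(q,[2,10,50,90,98]))
b=r.x[:2]
a=np.radians(-5.17); ex=np.array([np.cos(a),np.sin(a)]); ey=np.array([-ex[1],ex[0]])
lip=np.array([640.6,-8.])
print('in rack frame',(b-lip)@ex,(b-lip)@ey,'bay centre world',lip+125*ey, 'stop',lip+95*ex+125*ey)
# side view check
im2,d2,T2,K2=load('side0')
for dz in (0,):
  for an in np.arange(0,360,10):
    p=[(b[0]+37*np.cos(np.radians(an)))/1e3,(b[1]+37*np.sin(np.radians(an)))/1e3,.005]
    x,y=proj(p,T2,K2); cv2.circle(im2,(int(round(x)),int(round(y))),0,(255,0,255),-1)
c=im2[140:220,245:345]; cv2.imwrite('pics/crop3.png',cv2.resize(c,None,fx=7,fy=7,interpolation=cv2.INTER_NEAREST))
E
```

```text
[702.86853208 121.70712507  31.32286238] 3.0139415002692456
[702.87641502 121.7201929   32.        ] 3.0139603495076797
radii pct [26.07000485 27.21666059 31.21869736 35.43929295 36.58254423]
in rack frame 50.33382457169788 134.80425222852395 bay centre world [651.86389049 116.49146465] stop [746.47740363 107.93090788]
```

View pics/crop3.png

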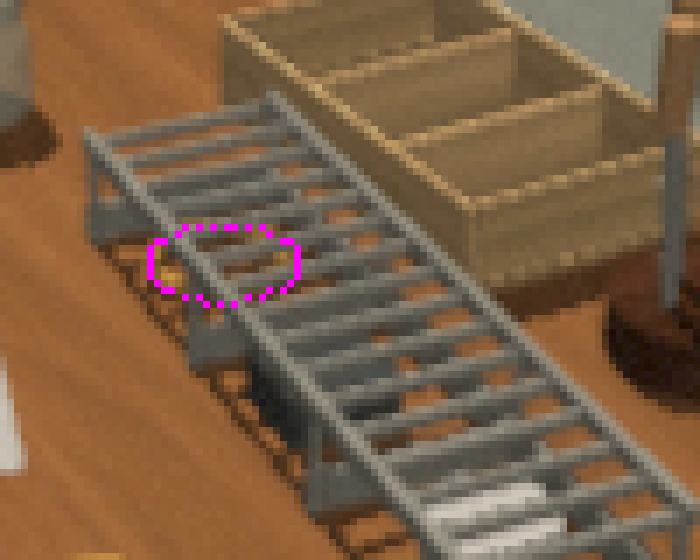

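The positions agree with the sizes given: rack 384×105 mm at yaw −5.2°, pan 180 mm at (431,378), and bangle radii 26–36.6 mm centred at (703,122). The scoop grip point is at about (424,107), with yaw −17.9°. I move above the handle.

Request:
apply_moves --motion '[[[4, -10.6, 0], 1.9], [[8, -21.2, 0], 1.9], [[12, -31.7, 0], 1.9], [[16, -42.3, 0], 1.9], [[20, -52.9, 0], 1.9], [[20, -52.9, 0], 1.9], [[20, -52.9, 0], 1.9], [[20, -52.9, 0], 1.9], [[20, -52.9, 0], 1.9], [[20, -52.9, 0], 1.9]]' --hand 8.7

```text
clock: 1.1
tool_pos: [0.405, 0.1656, 0.2267]
orientation: [-180.0, 0.0, -107.8]
force: [1.7, 0.1, 0.5]
opening: 0.087
```

Request:
apply_moves --motion '[[[0, 0, 0], 0], [[0, 0, 0], 0], [[0, 0, 0], 0]]'

```text
clock: 1.4
tool_pos: [0.4049, 0.168, 0.2265]
orientation: [180.0, 0.0, -107.9]
force: [0.0, -0.6, -0.5]
opening: 0.0869
```

Request:
apply_moves --motion '[[[1, -3, 0], 0], [[2.3, -6.2, 0], 0], [[2.3, -6.2, -4], 0], [[2.3, -6.2, -8], 0], [[2.3, -6.2, -12], 0], [[2.3, -6.2, -14], 0], [[2.3, -6.2, -15], 0], [[2.3, -6.2, -15], 0]]'

```text
clock: 2.2
tool_pos: [0.4274, 0.1062, 0.0756]
orientation: [179.9, -0.1, -107.7]
force: [0.5, -0.5, 0.8]
opening: 0.087
```

```bash
python3 - <<'E'
from h import *
print(ctrl.get_obs()['tool_pos'])
im,d,m=snap('side','side1'); cv2.imwrite('pics/c4.png',cv2.resize(im[130:300,130:330],None,fx=3.9,fy=3.5,interpolation=cv2.INTER_CUBIC))
im,d,m=snap('top','top1'); cv2.imwrite('pics/c5.png',cv2.resize(im[150:320,150:330],None,fx=4,fy=3.5,interpolation=cv2.INTER_CUBIC))
E
```

```text
[0.42738    0.10622858 0.07559088]
```

View pics/c4.png

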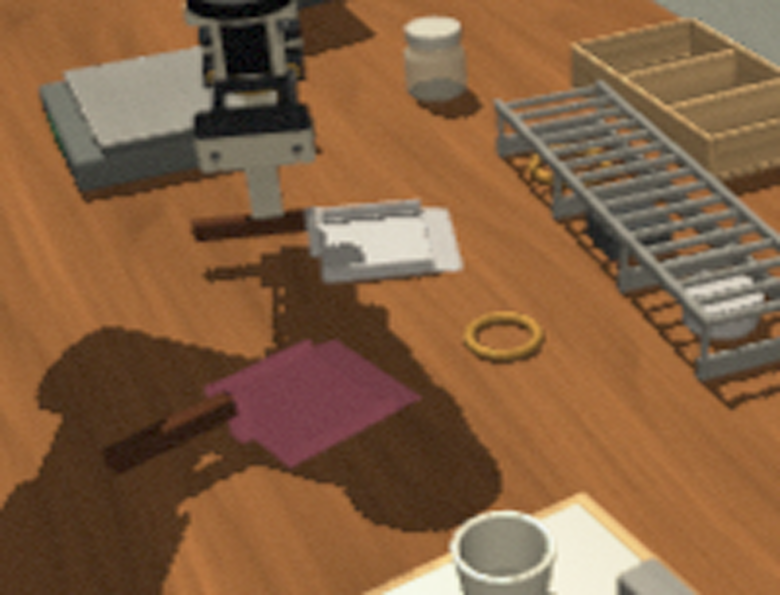

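View pics/c5.png

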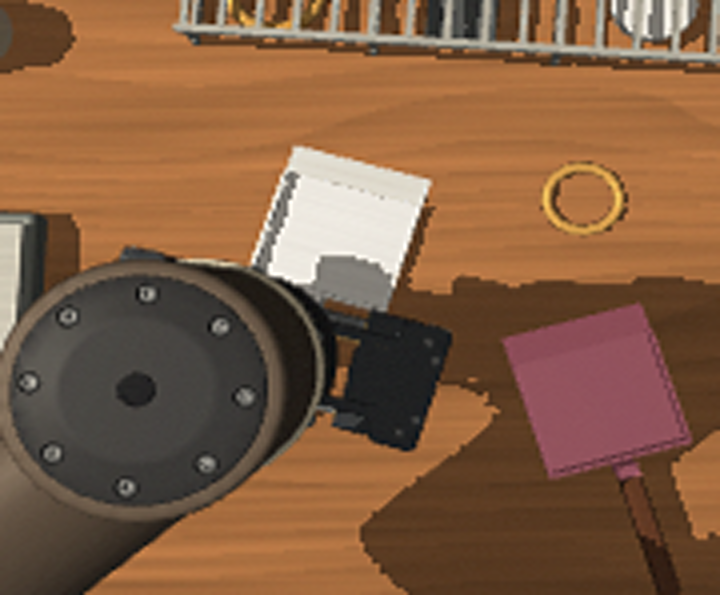

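The side view shows the fingers astride the handle near (265,215), pointing about halfway along it. I descend and close.

Request:
apply_moves --motion '[[[0, 0, -2], 0], [[0, 0, -4], 0], [[0, 0, -5.4], 0], [[0, 0, -6.0], 0], [[0, 0, -6.0], 0], [[0, 0, -6.0], 0]]'

```text
clock: 2.9
tool_pos: [0.4287, 0.1061, 0.0175]
orientation: [-179.9, 0.1, -107.8]
force: [0.3, 0.2, 0.2]
opening: 0.087
```

Request:
apply_moves --motion '[[[0, 0, 0], 0], [[0, 0, 0], 0], [[0, 0, 0], 0], [[0, 0, 0], 0], [[0, 0, 0], 0], [[0, 0, 0], 0], [[0, 0, 0], 0], [[0, 0, 0], 0]]' --hand 0

```text
clock: 3.7
tool_pos: [0.428, 0.1055, 0.0165]
orientation: [180.0, -0.0, -107.9]
force: [-0.0, -0.3, -0.0]
opening: 0.0287
```

Request:
apply_moves --motion '[[[0, 0, 0], 0], [[0, 0, 0], 0], [[0, 0, 0], 0], [[0, 0, 0], 0], [[0, 0, 0], 0]]'

```text
clock: 4.2
tool_pos: [0.428, 0.1056, 0.0165]
orientation: [180.0, -0.0, -107.9]
force: [0.7, 0.1, -0.5]
opening: 0.014
```

The handle is gripped at a 14 mm opening. I lift it slightly, turn it to line up with the bay, and check.

Request:
apply_moves --motion '[[[0, 0, 0.5], 0], [[0, 0, 1.0], 0], [[2, 1, 1], 4], [[4, 2, 1], 8], [[5.5, 2.8, 1], 12], [[6.1, 3.2, 1], 12.7], [[6.1, 3.2, 1], 12.7], [[6.1, 3.2, 1], 12.7]]'

```text
clock: 5.0
tool_pos: [0.4879, 0.1369, 0.0264]
orientation: [179.9, -0.0, -95.3]
force: [0.4, 0.1, -3.8]
opening: 0.0134
```

```bash
cat > meas.py <<'E'
import sys
from h import *
def meas(tag,z=None):
    o=ctrl.get_obs(); tcp=o['tool_pos']; yaw=np.radians(o['orientation'][2]+90)
    print('tcp',tcp.round(4),o['orientation'].round(2),'F',o['force'].round(1),'op',o['opening'].round(4),'t',o['clock'])
    im,d,m=snap('top',tag); im,d,T,K=load(tag); P=cloud(d,T,K)
    hsv=cv2.cvtColor(im,cv2.COLOR_BGR2HSV); mk=((hsv[...,1]<60)&(hsv[...,2]>95))
    c=tcp[:2]+0.09*np.array([np.cos(yaw),np.sin(yaw)])
    mk&=(np.hypot(P[...,0]-c[0],P[...,1]-c[1])<.09)&(P[...,2]<tcp[2]+.02)
    n,l,st,_=cv2.connectedComponentsWithStats(mk.astype(np.uint8)); i=1+np.argmax(st[1:,4]); mm=l==i
    p=P[mm]; ex=np.array([np.cos(yaw),np.sin(yaw)]); ey=np.array([-ex[1],ex[0]])
    r=(p[:,:2]-tcp[:2])@np.c_[ex,ey]*1000
    print('tray rel tcp x',np.percentile(r[:,0],[1,99,100]).round(1),'y',np.percentile(r[:,1],[0,1,99,100]).round(1))
    f=(r[:,0]>40)&(r[:,0]<138)&(abs(r[:,1])<40)
    A=np.c_[r[f,0],r[f,1],np.ones(f.sum())]; s,*_=np.linalg.lstsq(A,p[f,2]*1000,rcond=None); print('floor z(x=90)',(s[0]*90+s[2]).round(1),'slopes',s[:2].round(4))
    return im
if __name__=='__main__':
    im=meas(sys.argv[1]); cv2.imwrite(f'pics/{sys.argv[1]}c.png',cv2.resize(im[100:270,150:330],None,fx=4,fy=3.5,interpolation=cv2.INTER_CUBIC))
E
python3 meas.py top2
```

```text
Traceback (most recent call last):
  File "meas.py", line 18, in <module>
    im=meas(sys.argv[1]); cv2.imwrite(f'pics/{sys.argv[1]}c.png',cv2.resize(im[100:270,150:330],None,fx=4,fy=3.5,interpolation=cv2.INTER_CUBIC))
  File "meas.py", line 5, in meas
    print('tcp',tcp.round(4),o['orientation'].round(2),'F',o['force'].round(1),'op',o['opening'].round(4),'t',o['clock'])
                                                                                    ^^^^^^^^^^^^^^^^^^
AttributeError: 'float' object has no attribute 'round'
```

```bash
sed -i "s/o\['opening'\].round(4)/round(o['opening'],4)/" meas.py; python3 meas.py top2
```

```text
tcp [0.4879 0.1369 0.0264] [ 1.7994e+02 -4.0000e-02 -9.5270e+01] F [ 0.4  0.1 -3.8] op 0.0134 t 5.0
tray rel tcp x [ 42.4 140.  141.3] y [-48.7 -48.1  47.9  49.7]
floor z(x=90) 12.2 slopes [ 0.0027 -0.0071]
```

View pics/top2c.png

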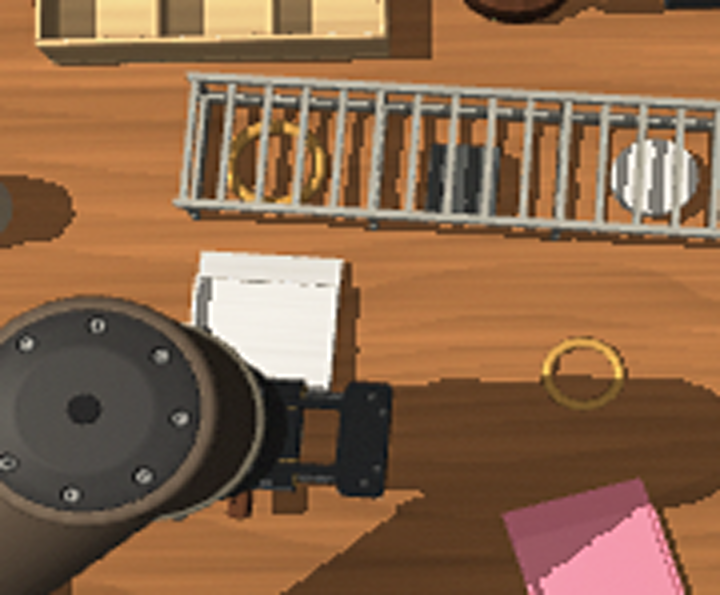

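The tray is level, centred on the gripper, and aimed at the bangle's bay with its front edge short of the lip. I lower it to the bench and slide it in.

Request:
apply_moves --motion '[[[0, 0, -0.5], 0], [[0, 0, -0.9], 0], [[0, 0, -1.0], 0], [[0, 0, -1.0], 0], [[1, -0.1, -1.0], 0], [[2, -0.2, -1.0], 0], [[3, -0.3, -1.0], 0], [[3, -0.3, -1.0], 0]]'

```text
clock: 5.85
tool_pos: [0.5209, 0.1347, 0.0165]
orientation: [-179.9, 0.0, -95.2]
force: [0.9, 0.5, 0.3]
opening: 0.0138
```

```bash
python3 meas.py top3
```

```text
tcp [0.5209 0.1347 0.0165] [-1.7993e+02  3.0000e-02 -9.5190e+01] F [0.9 0.5 0.3] op 0.0138 t 5.85
tray rel tcp x [ 44.2 139.8 141.6] y [-48.4 -48.   47.9  49.6]
floor z(x=90) 2.9 slopes [ 0.0118 -0.0036]
```

View pics/top3c.png

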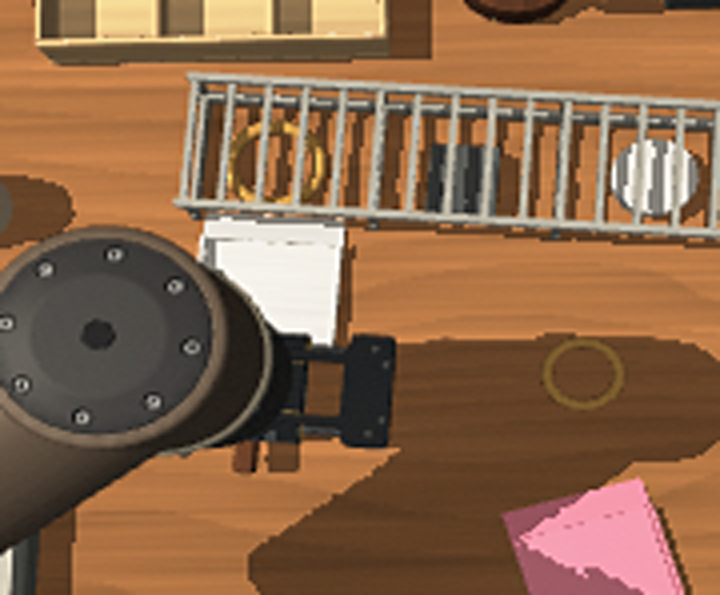

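The tip is at the lip and centred on the bangle, at x≈275 in the crop. I go on in while watching the force.

Request:
apply_moves --motion '[[[1, -0.09, 0], 0], [[2, -0.18, 0], 0], [[3, -0.27, 0], 0], [[4, -0.36, 0], 0], [[5, -0.45, 0], 0], [[5, -0.45, 0], 0]]'

```text
clock: 6.5
tool_pos: [0.571, 0.1302, 0.0165]
orientation: [-179.9, 0.0, -95.2]
force: [1.5, -0.1, 1.0]
opening: 0.0134
```

Request:
apply_moves --motion '[[[0.7, -0.06, 0], 0], [[1.4, -0.12, 0], 0], [[2.1, -0.18, 0], 0], [[2.8, -0.24, 0], 0], [[2.8, -0.24, 0], 0]]'

```text
clock: 7.0
tool_pos: [0.5984, 0.1277, 0.0166]
orientation: [-179.9, 0.0, -95.2]
force: [1.6, -0.5, 1.0]
opening: 0.014
```

```bash
python3 meas.py top4
```

```text
tcp [0.5984 0.1277 0.0166] [-1.7993e+02  2.0000e-02 -9.5160e+01] F [ 1.6 -0.5  1. ] op 0.014 t 7.0
tray rel tcp x [ 73.8 140.4 140.5] y [-36.  -35.8 -15.7 -15.6]
floor z(x=90) 1.4 slopes [ 0.012  -0.0419]
```

View pics/top4c.png

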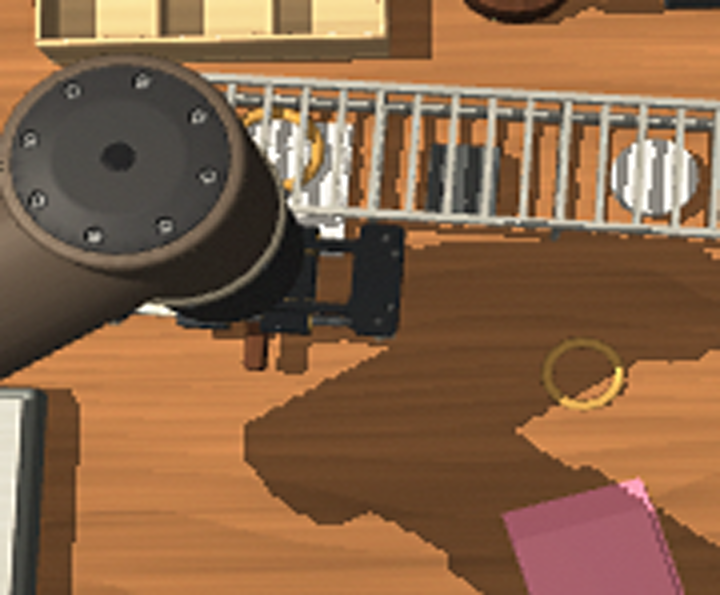

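Request:
apply_moves --motion '[[[0.4, -0.04, 0], 0], [[0.8, -0.07, 0], 0], [[1.2, -0.11, 0], 0], [[1.6, -0.15, 0], 0], [[2.0, -0.18, 0], 0], [[2.0, -0.18, 0], 0]]'

```text
clock: 7.65
tool_pos: [0.6179, 0.1258, 0.0166]
orientation: [-180.0, 0.0, -95.2]
force: [0.6, -0.5, 2.0]
opening: 0.0137
```

Request:
apply_moves --motion '[[[0.2, -0.02, 0], 0], [[0.4, -0.04, 0], 0], [[0.5, -0.05, 0], 0], [[0.6, -0.06, 0], 0], [[0.6, -0.06, 0], 0]]'

```text
clock: 8.15
tool_pos: [0.6231, 0.1252, 0.0166]
orientation: [-180.0, -0.0, -95.2]
force: [-4.1, 0.1, 4.6]
opening: 0.0136
```

```bash
python3 meas.py top5
```

```text
tcp [0.6231 0.1252 0.0166] [-179.99   -0.    -95.15] F [-4.1  0.1  4.6] op 0.0136 t 8.15
tray rel tcp x [ 55.3 139.1 141.1] y [-37.4 -37.2 -16.3 -16. ]
floor z(x=90) 2.5 slopes [ 0.1465 -0.0556]
```

View pics/top5c.png

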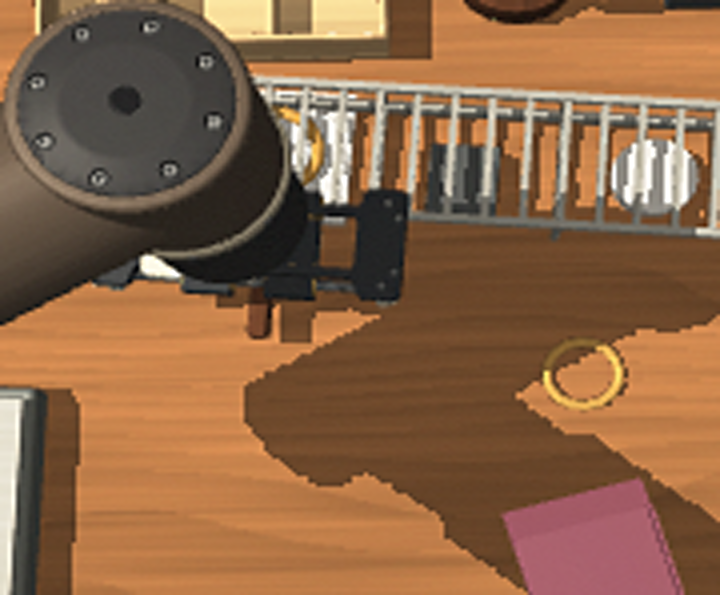

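Request:
apply_moves --motion '[[[0.15, -0.01, 0], 0], [[0.3, -0.03, 0], 0], [[0.3, -0.03, 0], 0], [[0.3, -0.03, 0], 0]]'

```text
clock: 8.6
tool_pos: [0.6263, 0.125, 0.0166]
orientation: [-180.0, 0.0, -95.2]
force: [-2.9, 0.5, 3.5]
opening: 0.0139
```

```bash
python3 - <<'E'
from h import *
im,d,m=snap('side','side6'); cv2.imwrite('pics/s6.png',cv2.resize(im[120:230,200:350],None,fx=5.2,fy=5.2,interpolation=cv2.INTER_CUBIC))
E
```

```text
(no output)
```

View pics/s6.png

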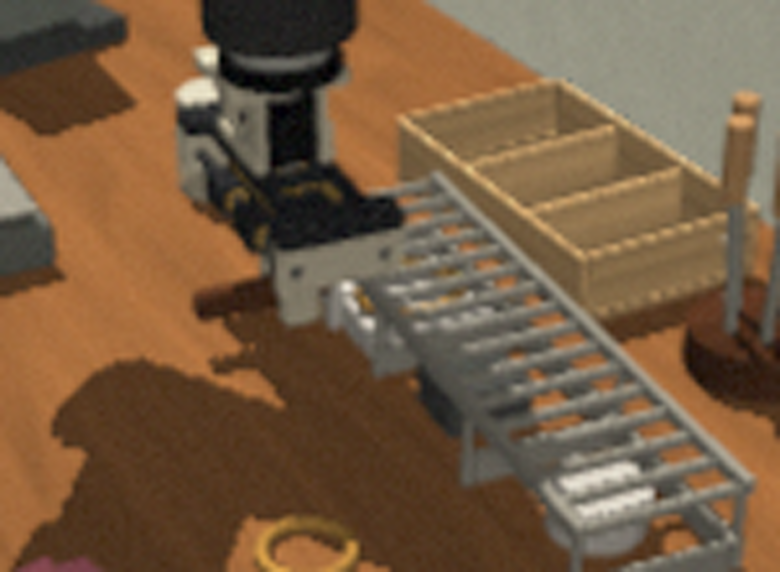

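Request:
apply_moves --motion '[[[0.1, -0.01, 0], 0], [[0.2, -0.02, 0], 0], [[0.2, -0.02, 0], 0], [[0.2, -0.02, 0], 0]]'

```text
clock: 9.05
tool_pos: [0.6281, 0.1247, 0.0166]
orientation: [-180.0, 0.0, -95.2]
force: [-3.0, 0.5, 3.8]
opening: 0.0134
```

Request:
apply_moves --motion '[[[0.1, -0.01, 0], 0], [[0.2, -0.02, 0], 0], [[0.3, -0.03, 0], 0], [[0.3, -0.03, 0], 0]]'

```text
clock: 9.45
tool_pos: [0.6299, 0.1245, 0.0166]
orientation: [179.9, -0.0, -95.2]
force: [-8.3, 1.9, 8.0]
opening: 0.0138
```

The side walls have met the stop: the force rose to 8 N and the tool stopped short of its target. I draw the scoop out slowly.

Request:
apply_moves --motion '[[[-0.5, 0.05, 0], 0], [[-1.2, 0.11, 0], 0], [[-2, 0.18, 0], 0], [[-3, 0.27, 0], 0], [[-4, 0.36, 0], 0], [[-5, 0.45, 0], 0], [[-6, 0.54, 0], 0], [[-7, 0.63, 0], 0], [[-8, 0.72, 0], 0], [[-9, 0.81, 0], 0]]'

```text
clock: 10.45
tool_pos: [0.5401, 0.1326, 0.0166]
orientation: [180.0, -0.0, -95.2]
force: [1.9, 0.4, -0.8]
opening: 0.0135
```

Request:
apply_moves --motion '[[[-1, 0.09, 0], 0], [[-2, 0.18, 0], 0], [[-3, 0.27, 0], 0], [[-4, 0.36, 0], 0], [[-5, 0.45, 0], 0], [[-5.6, 0.5, 0], 0], [[-5.6, 0.5, 0], 0]]'

```text
clock: 11.15
tool_pos: [0.4837, 0.1374, 0.0166]
orientation: [179.9, -0.0, -95.1]
force: [-1.4, 0.1, 0.7]
opening: 0.0136
```

```bash
python3 meas.py top7;python3 - <<'E'
from h import *
im,d,m=snap('side','side7'); cv2.imwrite('pics/s7.png',cv2.resize(im[120:230,200:350],None,fx=5.2,fy=5.2,interpolation=cv2.INTER_CUBIC))
E
```

```text
tcp [0.4837 0.1374 0.0166] [ 1.7995e+02 -2.0000e-02 -9.5140e+01] F [-1.4  0.1  0.7] op 0.0136 t 11.15
tray rel tcp x [ 39.2 140.8 141.2] y [-48.6 -48.3  48.7  49.7]
floor z(x=90) 3.0 slopes [0.0015 0.0053]
```

View pics/s7.png

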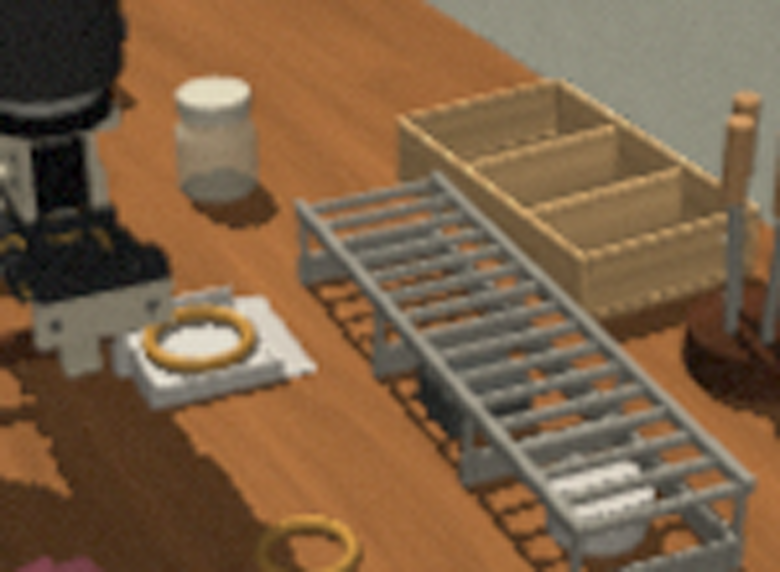

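View pics/top7c.png

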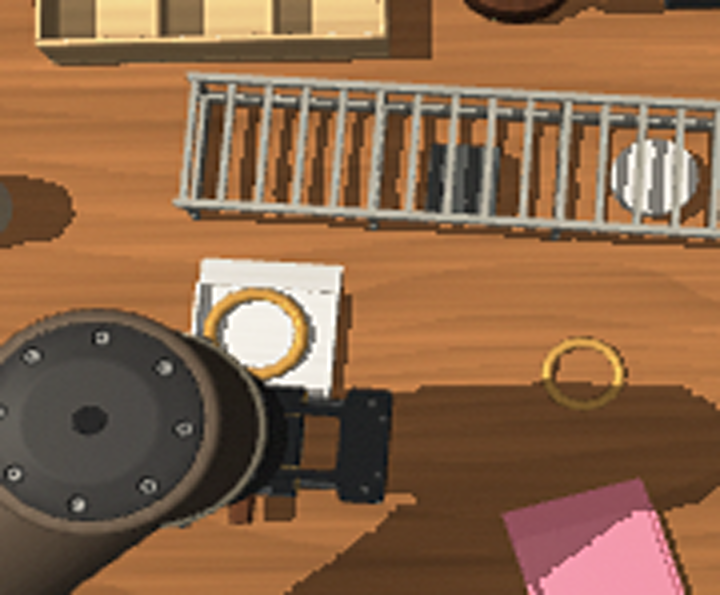

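The bangle (crop (256,333)) now lies flat in the tray, behind the ramp. I lift it gently and check the level.

Request:
apply_moves --motion '[[[0, 0, 0.3], 0], [[0, 0, 0.8], 0], [[0, 0, 1.6], 0], [[0, 0, 2.6], 0], [[0, 0, 3.8], 0], [[0, 0, 5.2], 0], [[0, 0, 6.6], 0], [[0, 0, 7.6], 0], [[0, 0, 8], 0], [[0, 0, 8], 0]]'

```text
clock: 12.25
tool_pos: [0.4852, 0.1377, 0.0973]
orientation: [-179.9, 0.1, -95.2]
force: [-0.4, -0.9, -2.4]
opening: 0.014
```

```bash
python3 meas.py top8
```

```text
tcp [0.4852 0.1377 0.0973] [-1.7994e+02  6.0000e-02 -9.5160e+01] F [-0.4 -0.9 -2.4] op 0.014 t 12.25
tray rel tcp x [ 40.5 140.6 141.1] y [-48.5 -48.2  48.6  49.8]
floor z(x=90) 83.2 slopes [0.0019 0.0038]
```

View pics/top8c.png

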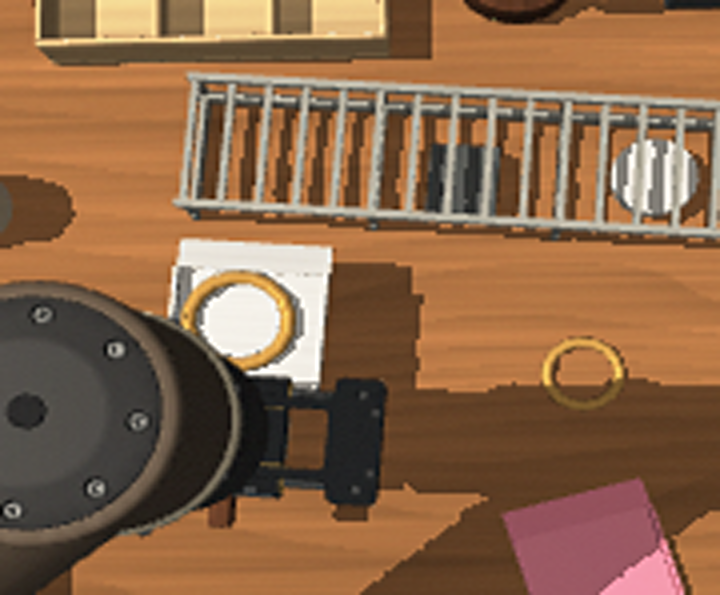

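The scoop stays level with the bangle in the tray. I carry it over the pan.

Request:
apply_moves --motion '[[[-0.4, 0.7, 0], 0], [[-1.2, 2.1, 0], 0], [[-2.4, 4.2, 0], 0], [[-3.8, 6.6, 0], 0], [[-5.2, 9, 0], 0], [[-6.6, 11.4, 0], 0], [[-8, 13.9, 0], 0], [[-9.4, 16.3, 0], 0], [[-10.6, 18.4, 0], 0], [[-11.6, 20.1, 0], 0]]'

```text
clock: 13.3
tool_pos: [0.3677, 0.3397, 0.0959]
orientation: [180.0, -0.1, -95.1]
force: [0.4, -0.0, -3.3]
opening: 0.0138
```

Request:
apply_moves --motion '[[[-1, 1.7, 0], 0], [[-1.8, 3.1, 0], 0], [[-2.4, 4.2, 0], 0], [[-2.7, 4.7, 0], 0], [[-2.7, 4.7, 0], 0], [[-2.7, 4.7, 0], 0]]'

```text
clock: 13.9
tool_pos: [0.342, 0.385, 0.0964]
orientation: [180.0, -0.0, -95.2]
force: [0.4, -0.1, -3.3]
opening: 0.0137
```

```bash
python3 meas.py top9;python3 - <<'E'
from h import *
im,d,T,K=load('top9');cv2.imwrite('pics/t9.png',cv2.resize(im[150:320,50:230],None,fx=4,fy=3.5,interpolation=cv2.INTER_CUBIC))
im,d,m=snap('side','side9'); cv2.imwrite('pics/s9.png',cv2.resize(im[50:250,100:300],None,fx=3,fy=3,interpolation=cv2.INTER_CUBIC))
E
```

```text
tcp [0.342  0.385  0.0964] [ 1.7999e+02 -3.0000e-02 -9.5170e+01] F [ 0.4 -0.1 -3.3] op 0.0137 t 13.9
tray rel tcp x [ 25.8 176.2 179.4] y [-88.2 -85.2  86.5  89.9]
floor z(x=90) 82.3 slopes [0.0041 0.0013]
```

View pics/t9.png

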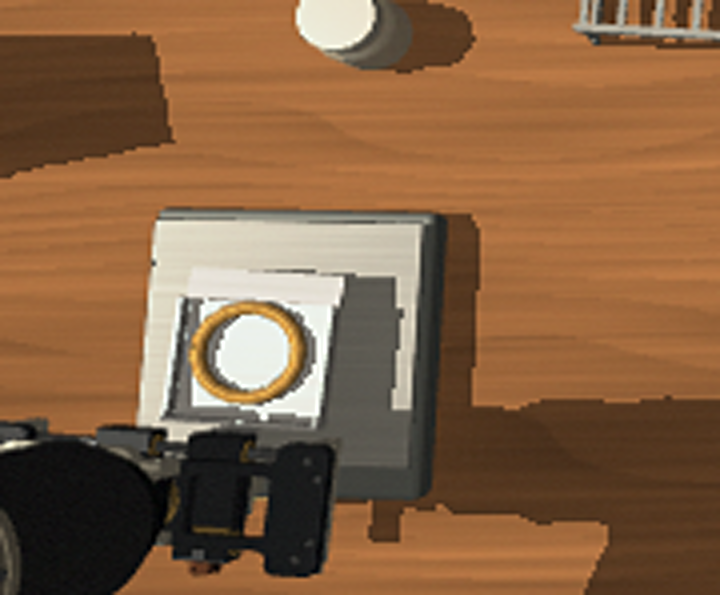

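View pics/s9.png

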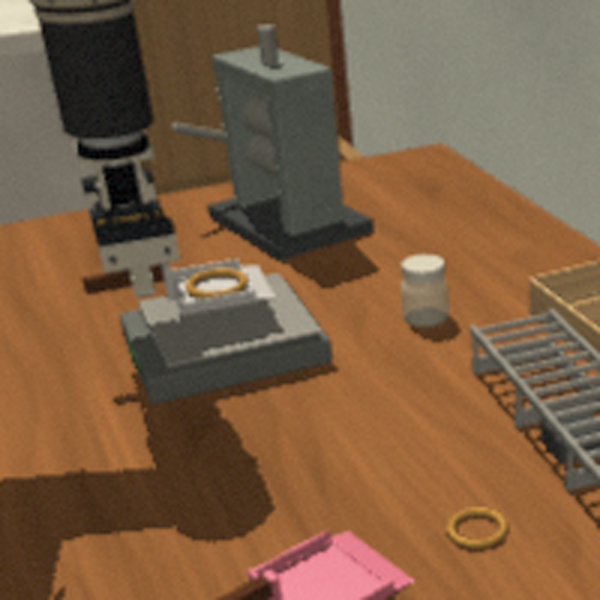

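The tray is at about (431,377) over the pan centre (431,378), with the bangle in place. I lower it in small steps, feeling for contact.

Request:
apply_moves --motion '[[[0, 0, -0.4], 0], [[0, 0, -1.0], 0], [[0, 0, -1.7], 0], [[0, 0, -2.3], 0], [[0, 0, -2.8], 0], [[0, 0, -3.1], 0], [[0, 0, -3.2], 0], [[0, 0, -3.2], 0]]'

```text
clock: 14.8
tool_pos: [0.342, 0.3856, 0.0644]
orientation: [180.0, -0.0, -95.2]
force: [0.1, 0.4, -2.8]
opening: 0.0136
```

Request:
apply_moves --motion '[[[0, 0, -0.05], 0], [[0, 0, -0.1], 0], [[0, 0, -0.15], 0], [[0, 0, -0.2], 0], [[0, 0, -0.25], 0], [[0, 0, -0.25], 0], [[0, 0, -0.25], 0]]'

```text
clock: 15.5
tool_pos: [0.342, 0.3856, 0.0621]
orientation: [-180.0, -0.0, -95.2]
force: [-0.5, 0.6, -2.4]
opening: 0.0136
```

Request:
apply_moves --motion '[[[0, 0, -0.03], 0], [[0, 0, -0.06], 0], [[0, 0, -0.06], 0]]'

```text
clock: 15.8
tool_pos: [0.342, 0.3857, 0.0616]
orientation: [-180.0, 0.0, -95.2]
force: [-1.0, 0.4, -0.3]
opening: 0.014
```

Request:
apply_moves --motion '[[[0, 0, -0.03], 0], [[0, 0, -0.06], 0], [[0, 0, -0.06], 0]]'

```text
clock: 16.1
tool_pos: [0.342, 0.3857, 0.0615]
orientation: [-180.0, 0.0, -95.1]
force: [-3.2, -1.9, 7.0]
opening: 0.014
```

Contact is at TCP z = 61.5 mm, which matches 45 + 16.6 mm. I ease off the press and let go.

Request:
apply_moves --motion '[[[0, 0, 0.04], 0], [[0, 0, 0.05], 0], [[0, 0, 0.05], 0]]'

```text
clock: 16.4
tool_pos: [0.342, 0.3856, 0.0615]
orientation: [-180.0, 0.0, -95.2]
force: [-3.3, -0.4, 3.8]
opening: 0.0139
```

Request:
apply_moves --motion '[[[0, 0, 0], 0], [[0, 0, 0], 0], [[0, 0, 0], 0], [[0, 0, 0], 0], [[0, 0, 0], 0], [[0, 0, 0], 0], [[0, 0, 0], 0], [[0, 0, 0], 0]]' --hand 5

```text
clock: 17.2
tool_pos: [0.342, 0.3856, 0.0614]
orientation: [-180.0, 0.0, -95.2]
force: [-1.0, -0.1, 0.2]
opening: 0.0504
```

Request:
apply_moves --motion '[[[0, 0, 1], 0], [[0, 0, 3], 0], [[0, 0, 6], 0], [[0, 0, 9], 0], [[-3, -2, 13], 0], [[-3, -6, 15], 0], [[-3, -10, 15], 0], [[-3, -14, 15], 0], [[-3, -17, 15], 0], [[-3, -17, 15], 0]]'

```text
clock: 18.2
tool_pos: [0.3114, 0.2125, 0.2123]
orientation: [-180.0, 0.1, -95.2]
force: [0.1, 1.0, -0.0]
opening: 0.05
```

```bash
python3 - <<'E'
from h import *
from scipy.optimize import least_squares
o=ctrl.get_obs(); print(o['tool_pos'],o['force'],o['opening'],o['clock'])
im,d,m=snap('top','topF'); im,d,T,K=load('topF');cv2.imwrite('pics/tF.png',cv2.resize(im[150:320,50:230],None,fx=4,fy=3.5,interpolation=cv2.INTER_CUBIC))
im2,d2,m2=snap('side','sideF'); cv2.imwrite('pics/sF.png',cv2.resize(im2,(800,600),interpolation=cv2.INTER_CUBIC))
P=cloud(d,T,K); hsv=cv2.cvtColor(im,cv2.COLOR_BGR2HSV).astype(int); h,s,v=[hsv[...,i] for i in range(3)]
near=np.hypot(P[...,0]-.431,P[...,1]-.378)<.07
mb=near&(h>=14)&(h<=28)&(s>110); vv,uu=np.nonzero(mb); w=np.array([ray(a,b,.053,T,K)[:2] for a,b in zip(uu,vv)])*1000
r=least_squares(lambda p:np.hypot(*(w-p[:2]).T)-p[2],[430,380,32],loss='soft_l1'); print('ring',r.x,len(w))
A=np.c_[P[mb][:,:2],np.ones(mb.sum())]; print('ring tilt',np.linalg.lstsq(A,P[mb][:,2],rcond=None)[0])
# handle
mh=(P[...,2]>.07)&(P[...,2]<.10)&(v<110)&(np.hypot(P[...,0]-.338,P[...,1]-.386)<.08)
n,l,st,_=cv2.connectedComponentsWithStats(mh.astype(np.uint8)); mh=l==1+np.argmax(st[1:,4])
vv,uu=np.nonzero(mh); wh=np.array([ray(a,b,.088,T,K)[:2] for a,b in zip(uu,vv)])*1000
rr=cv2.minAreaRect(wh.astype(np.float32)); print('handle',rr,'z',np.median(P[mh][:,2]))
c=wh.mean(0); vt=np.linalg.svd(wh-c)[2][0]; vt*=np.sign(vt[0]); ey=np.array([-vt[1],vt[0]])
A=np.c_[(wh-c)@vt,np.ones(len(wh))]; print('handle pitch',np.linalg.lstsq(A,P[mh][:,2]*1000,rcond=None)[0])
t=np.array(rr[0])+104*vt; print('yaw',np.degrees(np.arctan2(vt[1],vt[0])),'tray',t,'from pan',t-[431.2,377.9],'ring in tray',(r.x[:2]-t)@vt,(r.x[:2]-t)@ey)
E
```

```text
[0.31137963 0.21252307 0.21226915] [ 0.07230418  1.0208963  -0.03954446] 0.05003126804209933 18.2
ring [425.30987883 381.99314672  31.90861475] 276
ring tilt [0.00883603 0.00388601 0.05137955]
handle ((351.60491943359375, 381.7744140625), (18.25710105895996, 51.37779235839844), 84.2806625366211) z 0.08688005718358732
handle pitch [-0.12711449 84.95747363]
yaw -13.030799214836888 tray [452.92681565 358.32503567] from pan [ 21.72681565 -19.57496433] ring in tray -32.24233555513266 16.831710475803987
```

View pics/tF.png

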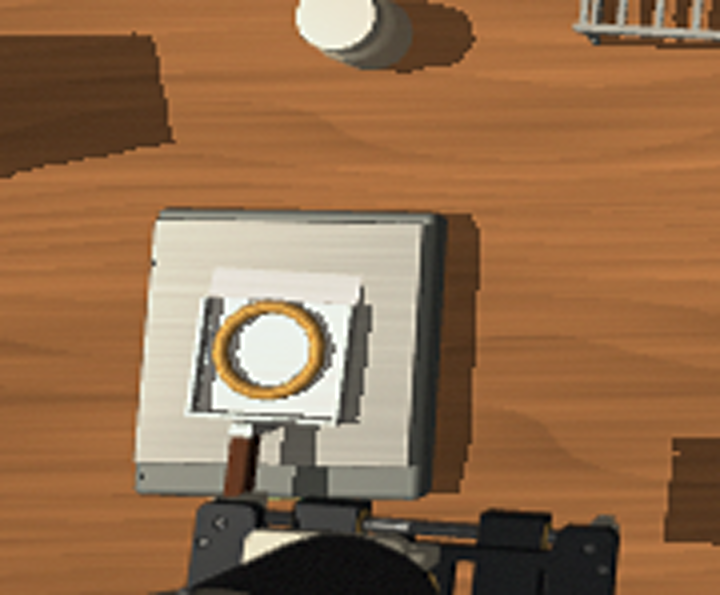

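View pics/sF.png

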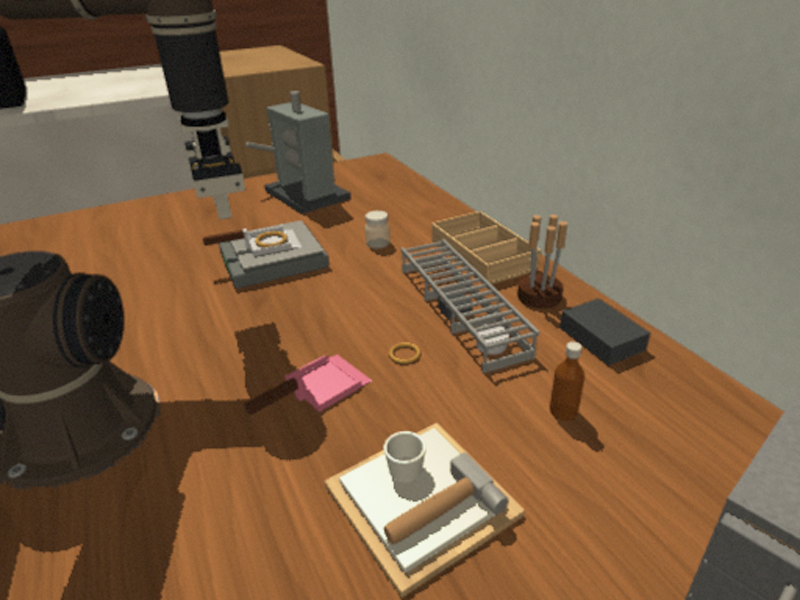

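The handle fit is unreliable because the gripper covers its rear part in the top view. I move the arm clear and measure again before handing in.

Request:
apply_moves --motion '[[[0, -4, 2], 0], [[2, -8, 4], 0], [[5, -12, 4], 0], [[8, -16, 4], 0], [[10, -20, 4], 0], [[12, -24, 4], 0], [[12, -26, 4], 0], [[12, -26, 4], 0], [[12, -26, 4], 0]]'

```text
clock: 19.2
tool_pos: [0.4324, -0.0443, 0.2512]
orientation: [180.0, -0.0, -95.2]
force: [0.2, -0.3, 0.1]
opening: 0.05
```

```bash
python3 - <<'E'
from h import *
o=ctrl.get_obs(); print(o['tool_pos'],o['force'],o['clock'])
im,d,m=snap('top','topG'); im,d,T,K=load('topG');cv2.imwrite('pics/tG.png',cv2.resize(im[150:320,50:230],None,fx=4,fy=3.5,interpolation=cv2.INTER_CUBIC))
P=cloud(d,T,K); v=cv2.cvtColor(im,cv2.COLOR_BGR2HSV)[...,2]
mh=(P[...,2]>.080)&(P[...,2]<.095)&(np.hypot(P[...,0]-.33,P[...,1]-.387)<.08)
n,l,st,_=cv2.connectedComponentsWithStats(mh.astype(np.uint8)); mh=l==1+np.argmax(st[1:,4])
vv,uu=np.nonzero(mh); wh=np.array([ray(a,b,.088,T,K)[:2] for a,b in zip(uu,vv)])*1000
rr=cv2.minAreaRect(wh.astype(np.float32)); print('handle',rr,'z',np.median(P[mh][:,2]))
c=wh.mean(0); vt=np.linalg.svd(wh-c)[2][0]; vt*=np.sign(vt[0]); ey=np.array([-vt[1],vt[0]])
A=np.c_[(wh-c)@vt,np.ones(len(wh))]; print('pitch',np.linalg.lstsq(A,P[mh][:,2]*1000,rcond=None)[0])
t=np.array(rr[0])+104*vt; g=np.array([425.3,382.])-t
print('yaw',np.degrees(np.arctan2(vt[1],vt[0])),'tray',t,'from pan',t-[431.2,377.9],'ring in tray',g@vt,g@ey)
tip=(ray(103.25,226.6,.046,T,K)+ray(140.5,228.6,.046,T,K))[:2]*500; print('tray by tip',tip-54*vt)
E
```

```text
[ 0.43242673 -0.04434613  0.25124433] [ 0.15823377 -0.3395679   0.13282943] 19.2
handle ((351.86676025390625, 383.0601806640625), (17.46380615234375, 46.150962829589844), 87.2738037109375) z 0.08803297850200864
pitch [1.74611536e-03 8.75874884e+01]
yaw -6.334684448137694 tray [455.23177211 371.58523739] from pan [24.03177211 -6.31476261] ring in tray -30.898142208713836 7.048621858938846
tray by tip [427.97214227 378.93912437]
```

View pics/tG.png

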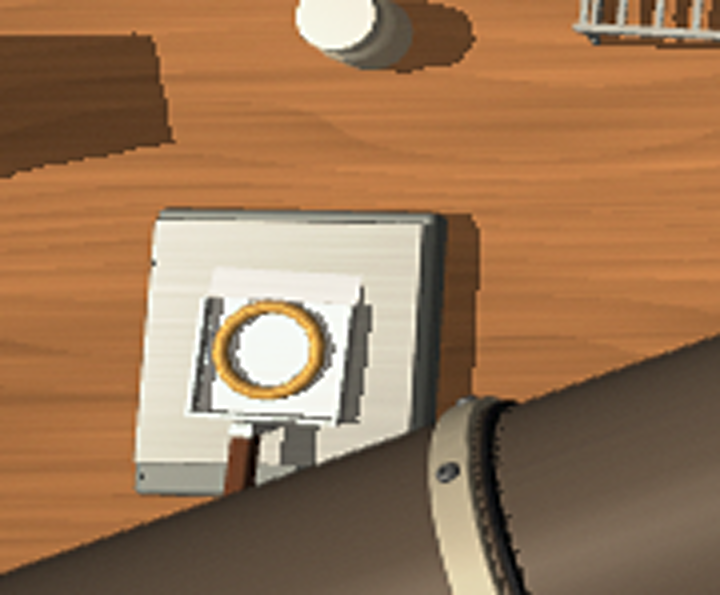

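The forearm still hides the rear half of the handle: 46 of its 92 mm are visible. That shifts the fitted centre forward by about 23 mm, so I don't count that tray value. The front edge puts the tray at (428,379) and the release pose at (431,378), both within a few millimetres of the pan centre. The handle pitch is 0.002 rad. I hand in.

```bash
python3 -c "
from plant import ctrl
print(ctrl.close_job())"
```

```text
the job is handed in; nothing more can be done
None
```

I slid the aluminium scoop under the bangle until its side walls met the rear stop. I drew it out with the bangle in the tray, set it gently on the scale pan, let go, and handed the job in at about 19 s. No verdict was reported.

**Last checks:**
- **Tray position:** the tray centre is within about 4 mm of the pan's centre. The front edge puts it at (428,379) mm and the release pose at (431,378) mm, against a pan centre of (431,378) mm.
- **Level and flat:** the handle pitch is about 0.002 rad and the bangle's tilt is below 0.01 rad.
- **Bangle in tray:** it lies about 3–6 mm behind the tray's middle and 3–7 mm left of the centre line, within the limits.
- **Set-down force:** the wrist force read at most +7 N, which is about 10 N of pressing.
- **Bystanders:** in the last side view they all looked to be in place. I did not measure them again.

**One check that disagreed:** locating the tray from the whole handle gave results about 25–30 mm off. The arm hid part of the handle in both final top views, so I went by the front edge and the release pose instead.

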